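Wedge up the rocking tube roller

ROBOT

A 6-joint arm with a two-finger parallel gripper is mounted at the origin on the work surface. World frame = base frame: x ahead of the robot, y to its left, z up, the work surface at z = 0. Lengths are in mm, angles in rad, forces in N, time in s.
With the tool pointing down it reaches from about 325 to 850 mm from the base axis. Payload 15.5 kg.
Tool frame: the origin (TCP) lies midway between the tips of the shut fingers; the grasp point (between the pads) lies 19 mm behind it (grip_depth is the distance from the TCP to the grasp point, in mm); x points along the fingers, y is the direction in which the jaws open and shut, and the axes are right-handed (so a half turn about x gives the same grasp; the last joint's range is limited). The gripper opens to 91 mm and grips with 3 to 60 N. Pads are 32 mm wide; open, the fingers measure 118 mm over their backs; the gripper's body (76 mm by 178 mm) begins 60 mm behind the grasp point.
Start: joints at [1.248, 0.494, 1.345, -0, 1.302, -0.096], TCP at [141.142, 608.856, 213.915] pointing down, gripper open.
Joint ranges: [-2.91, 2.91], [-0.82, 2.16], [0.22, 2.67], [-1.22, 4.37], [0.12, 2.79], [-3.08, 3.08]. Speed limits (rad/s): [1.89, 1.89, 2.57, 3.01, 3.01, 3.01].

INTERFACE

Orientations are given as a unit quaternion [x, y, z, w].
In Python, from bench import sense, camera, camera_info, hand_in, grip_depth gives the robot as it stands.
- The arm moves only by the tool drive_tool, never from a script. Its argument "moves" is a list of rows, each a list of 7 numbers: the shift along the tool's x, y, z in cm, then the turn, a rotation vector about the tool's x, y, z in rad, then the gripper's target within -1 to 1 (shut at 1, half-way at 0, fully open at -1). In form: [[dx, dy, dz, wx, wy, wz, claw], ...]. A call has 1 to 10 rows; each row shifts and turns the commanded pose from where the row before left it, along the tool's axes as they then stand; what a row does not reach is not made up. A row lasts 1/10 s, in which the tool goes at most 50 mm and 8.59 degrees, less where a joint would pass 70% of its speed; a pose out of reach is approached as far as the arm can. A call with a gripper value outside its range is refused whole. The fingers move at their own pace and stop on an object; the grip force is fixed at half the most. Time passes only in rows, so rows that do not move let the fingers close. It gives the time, the measured TCP pose, the force and the opening at its end, in the units of the state.
- sense(): the state, without advancing time (a new reading comes with each control period).
- camera(name): name is "scene" or "top"; returns (picture, depth): 480x640x3 uint8, red, green, blue; 480x640 float32, mm along the optical axis (not along the pixel's ray), 0 where there is no reading.
- camera_info(name): a dict with "fx", "fy", "cx", "cy" (pixels), "pose" (4x4, takes a point from camera to world coordinates). Camera axes: x right, y up, looking along -z (the intrinsics and any distortion apply to the point x, -y, -z); pixel columns grow to the right and rows downward; lengths in mm; the calibration is good to about 2 mm. A picture is of the moment at which its call begins. camera_info takes no time and is no camera call.
- hand_in(): hands the job in, once; it reports no verdict.
The state is a dict: "t": time; "joints": joint angles; "joint_vel": joint speeds; "effort": joint torques, N m; "position": TCP position; "tool_rot": TCP orientation; "contact_force": force on the tool from outside, world axes, zero at the start; "ft_torque": the same for the moment, N m; "finger_gap": finger opening in mm.
Only numpy, scipy, OpenCV 4.12 (cv2) and the standard library are available. Lean on these libraries where they do the work, as an engineer would, in place of code of your own. Each camera call takes 0.05 s, during which the arm holds its last target. There are 200 camera calls.

TASK

The blood-tube roller mixer rocks because one of its two front feet has lost its rubber boot and hangs just clear of the bench. Take the tapered wooden wedge (not the flat packer), slip its thin end straight in from the front under the middle of that bare foot, and tap it in gently until it is tight and carries its share of the load, without jacking the mixer up. Leave the wedge there, flat on the bench and let go, with everything else where it was.

Things in the scene. Friction and masses are not known exactly. Their poses are not given: they have to be found in the camera images.
- wedge: Loose tapered wedge of pale wood, 60 g, 150 mm long (its x axis), 36 mm wide (y), flat underside; its top slopes evenly from 18 mm high at the thick end to 2 mm at the thin end (+x). Origin at the centre of its underside, z up. It lies flat on the bench left or right of the robot, its length roughly across the robot's forward direction. Hold it by its sides near the thick end.
- wedge_tip (a point): Middle of the wedge's thin end, on its underside (x = +75 mm of the wedge). It goes under the foot first.
- wedge_butt (a point): Middle of the upright face of the thick end, 9 mm above the wedge's underside (x = -75 mm): where to tap. The wedge is tight when a push of about 10 N here moves it no further; the foot then bears on it with some 6 to 10 N and friction (about 0.6, more or less) keeps it there. Pushes of 20 N and more jack the mixer up.
- foot: The bare front foot of the mixer, left or right: a steel disc 28 mm across, 6 mm thick, on a 10 mm stem below a 30 mm wide ear of the base plate. Origin on the bench straight below the disc's centre; x points from the mixer's front to its back (the way to push the wedge), z up. The corner gives about 1 mm per 16 N of load.
- foot_edge (a point): Point on the bench straight below the front edge of the bare disc, 13 mm before its centre. The disc's underside hangs 4 to 10 mm above the bench; how much differs each time and no pose tells it: find it by feel. Pushing the wedge in takes almost nothing until it meets this edge; then the push grows by 1 to 2 N per mm. A wedge pushed in while held off the bench goes slack when let go.
- mixer: The white roller mixer, standing fast: base plate 330 mm wide (y), 200 mm deep (x), underside 34 mm above the bench; five grey rollers between white end cheeks, 105 mm high. Origin on the bench below its centre, x to the back. Ears of the front feet reach 138 mm before the origin; foot centres 118 mm before it, 130 mm to either side. The other front foot has a black rubber boot.
- packer: Loose flat packer of the same wood, 150 x 36 x 10 mm, not tapered. It is not wanted. It lies on the other side from the wedge. Origin at the centre of its underside.
- tube1: Capped blood tube, 13 x 81 mm, lying on the mixer's rollers (origin at its centre).
- tube2: A second such tube on the rollers.
- rack: White rack of upright capped tubes, 28 x 132 mm, 86 mm high (origin under its centre).
- reagent: White reagent bottle, 56 mm across, 110 mm high (origin under its centre).
- pot: Small clear specimen pot, 44 mm across, 55 mm high (origin under its centre).
- level: Aluminium spirit level, 120 x 22 x 30 mm, lying on the mixer's right end cheek (origin under its centre).
- spanner: Steel spanner 150 mm long, on the bench (origin at its middle).
Mind the look-alikes: they are no part of the job. What is shaped like the wedge but green or yellow is not meant.

How it is judged:
By the outcome, as a careful person would: the job done as asked, in the order asked, and still so for the second after the job is handed in, with the robot touching nothing.
It also fails if it takes over 67 s, if anything falls off the work surface, if the arm or the gripper's body presses on something with over 40 N, if the wrist force passes 120 N, or if a joint passes its speed limit or range.

## Working session

There is one attempt and no reset: what is moved stays moved. The work goes in short steps, Python scripts to look and compute and a tool call to move; the robot and the scene stay as the last step left them, time stands still between calls to the robot, and variables do not carry over. Pictures are saved under pics/ and viewed, about 8 in all and at most 12, crops included, and the job is handed in when it is done.

Besides the shell and the picture viewer there is one more tool, called after "Emit:" as a command line: name --pt "numbers of a row" for each row, then --argument value for the rest. drive_tool: Moves the arm, as the interface text tells. Its arguments: {"type":"object","properties":{"moves":{"type":"array"}},"required":["moves"]}

```bash
mkdir -p pics; ls
cat > h.py <<'E'
import numpy as np, cv2
from bench import sense, camera, camera_info, hand_in, grip_depth
from scipy.spatial.transform import Rotation as R
def ray(name,u,v,z=0.):
    i=camera_info(name);P=np.array(i["pose"])
    d=P[:3,:3]@np.array([(u-i["cx"])/i["fx"],-(v-i["cy"])/i["fy"],-1]);o=P[:3,3]
    return o+d*(z-o[2])/d[2]
def cloud(name,D):
    i=camera_info(name);P=np.array(i["pose"]);v,u=np.mgrid[:480,:640]
    c=np.stack([(u-i["cx"])/i["fx"]*D,-(v-i["cy"])/i["fy"]*D,-D],-1)
    return c@P[:3,:3].T+P[:3,3]
def pix(name,p):
    i=camera_info(name);P=np.array(i["pose"]);c=P[:3,:3].T@(np.array(p)-P[:3,3])
    return i["cx"]+i["fx"]*c[0]/-c[2], i["cy"]-i["fy"]*c[1]/-c[2]
E
python3 - <<'E'
from h import *
print(grip_depth if not callable(grip_depth) else grip_depth(),sense())
for n in("scene","top"):
    I,D=camera(n);cv2.imwrite(f"pics/{n}0.png",I[:,:,::-1]);np.savez(f"{n}0.npz",I=I,D=D);print(camera_info(n))
E
```

```text
pics
18.8 {'t': 0.0, 'joints': array([ 1.24751629e+00,  4.94158242e-01,  1.34616795e+00,  4.10744537e-05,
        1.30252004e+00, -9.55281025e-02]), 'joint_vel': array([-2.07644164e-06,  1.51391770e-04, -5.83283192e-04,  3.09838825e-04,
        4.83761394e-05, -1.24424280e-03]), 'effort': array([ 3.25387511e-03, -8.78832364e+01, -3.81842387e+01,  7.08205928e-02,
        5.34361729e-02, -1.32705786e-04]), 'position': array([140.98816396, 608.47303202, 213.34131481]), 'tool_rot': array([ 0.07992175,  0.7026322 , -0.08078298,  0.70242054]), 'contact_force': array([ 0.20231994, -0.34116194, -0.1073512 ]), 'ft_torque': array([-0.01599725, -0.00367211, -0.0384682 ]), 'finger_gap': 91.29627500702736}
{'fx': 545.6654118628599, 'fy': 545.6654118628599, 'cx': 313.6950680313223, 'cy': 237.487593116947, 'pose': array([[-3.84378471e-01, -7.25252219e-01,  5.71193845e-01,
         1.21135274e+03],
       [ 9.23131608e-01, -3.07995948e-01,  2.30144587e-01,
         2.94489150e+02],
       [ 9.01251726e-03,  6.15749717e-01,  7.87890259e-01,
         1.08586657e+03],
       [ 0.00000000e+00,  0.00000000e+00,  0.00000000e+00,
         1.00000000e+00]])}
{'fx': 484.63305219785275, 'fy': 484.63305219785275, 'cx': 319.283819161433, 'cy': 233.40601919353955, 'pose': array([[ 6.50446871e-03,  9.91048334e-01, -1.33345006e-01,
         3.26027248e+02],
       [-9.99967073e-01,  5.79924995e-03, -5.67638454e-03,
        -3.66492635e-02],
       [-4.85227042e-03,  1.33377538e-01,  9.91053423e-01,
         1.58240499e+03],
       [ 0.00000000e+00,  0.00000000e+00,  0.00000000e+00,
         1.00000000e+00]])}
```

View pics/scene0.png

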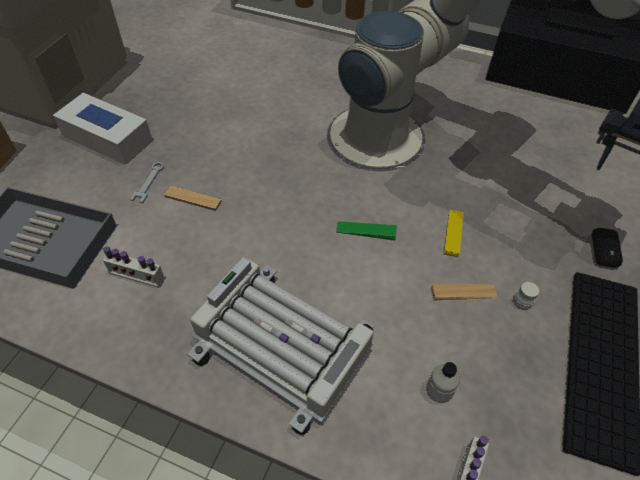

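View pics/top0.png

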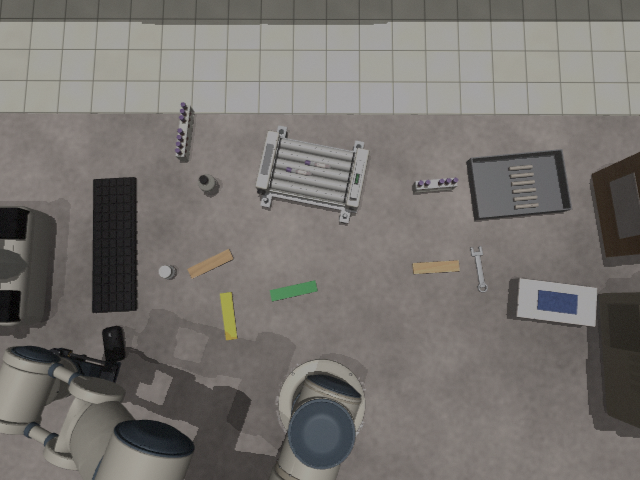

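The views show two wooden pieces, at top (210,263) and (436,267). The mixer sits around (312,172), with its front feet at about (266,202) and (344,215). Next I'll zoom in on the wood pieces and the feet.

Run:
```python
from h import *
Z={n:np.load(n+"0.npz") for n in("scene","top")}
def c(n,x,y,w,h):return cv2.resize(np.ascontiguousarray(Z[n]["I"][y:y+h,x:x+w,::-1]),(400,300),interpolation=cv2.INTER_CUBIC)
a=np.vstack([np.hstack([c("scene",155,170,80,60),c("scene",425,262,80,60)]),np.hstack([c("top",250,180,120,45*2),c("scene",230,250,160,120)])])
cv2.imwrite("pics/crop1.png",a)
for n in("scene","top"):
    I=Z[n]["I"];P=cloud(n,Z[n]["D"]);hsv=cv2.cvtColor(I,cv2.COLOR_RGB2HSV)
    m=cv2.inRange(hsv,(8,80,120),(20,190,255))
    k,l,s,ce=cv2.connectedComponentsWithStats(m)
    for j in range(1,k):
        if s[j,4]<150: continue
        ys,xs=np.where(l==j)
        q=np.array([ray(n,x,y,8.) for x,y in zip(xs,ys)])[:,:2].astype(np.float32)
        r=cv2.minAreaRect(q);w,v=np.linalg.eigh(np.cov(q.T));d=v[:,1];t=(q-q.mean(0))@d
        z=P[ys,xs,2];pf=np.polyfit(t,z,1)
        print(n,s[j],r,"dir",d,"slope",pf, "ends z",[np.round(np.median(z[(t>a)&(t<=a+25)]),1) for a in range(-75,75,25)])
```

```text
scene [165 186  55  22 553] ((428.5021057128906, -371.21429443359375), (35.164756774902344, 149.0358428955078), 3.830834150314331) dir [-0.06432895  0.99792875] slope [ 0.05894552 12.43370913] ends z [np.float64(11.2), np.float64(10.1), np.float64(10.3), np.float64(10.5), np.float64(10.5), np.float64(10.5)]
scene [432 283  65  15 844] ((436.3153076171875, 362.9051513671875), (38.63010025024414, 145.8520050048828), 22.926088333129883) dir [-0.37526862  0.9269161 ] slope [-0.16994706 12.16559877] ends z [np.float64(16.7), np.float64(14.0), np.float64(10.8), np.float64(8.0), np.float64(5.3), np.float64(2.6)]
top [188 249  45  29 480] ((436.8499450683594, 363.8027648925781), (34.90459442138672, 146.18890380859375), 26.479480743408203) dir [-0.43818404  0.89888528] slope [-0.17396647 20.29645795] ends z [np.float64(17.4), np.float64(15.0), np.float64(12.2), np.float64(9.0), np.float64(7.0), np.float64(3.1)]
top [413 261  46  12 388] ((430.9443664550781, -368.7041931152344), (33.797203063964844, 146.6836700439453), 3.2161571979522705) dir [-0.05399044  0.99854145] slope [-4.29535030e-03  1.08071858e+01] ends z [np.float64(11.3), np.float64(10.9), np.float64(11.3), np.float64(10.2), np.float64(10.2), np.float64(11.0)]
```

View pics/crop1.png

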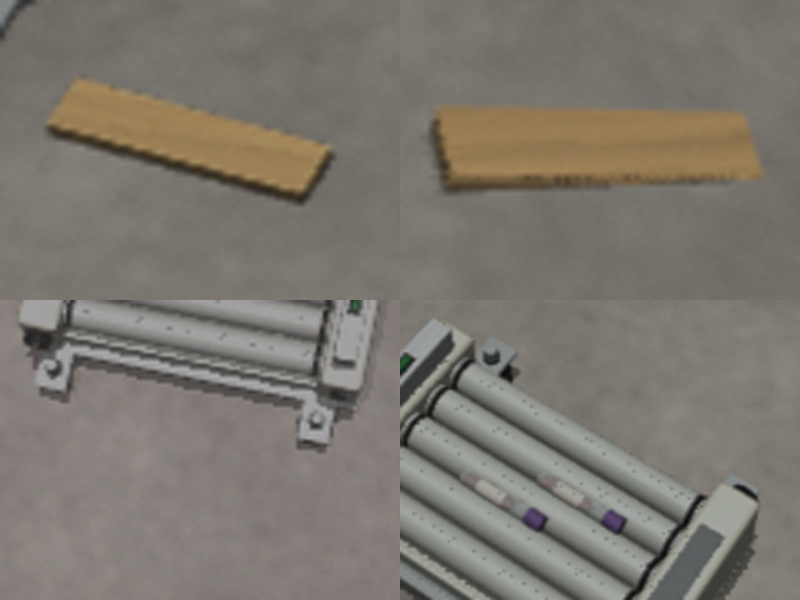

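Wedge confirmed: it's the piece at about (437,363), with its thin end pointing to +y. Next question is which foot is bare.

Run:
```python
from h import *
Z={n:np.load(n+"0.npz") for n in("scene","top")}
def c(n,x,y,w=32,h=24):
    a=Z[n]["I"][y:y+h,x:x+w,::-1].astype(float)*1.5
    return cv2.resize(np.clip(a,0,255).astype(np.uint8),(400,300),interpolation=cv2.INTER_CUBIC)
a=np.vstack([np.hstack([c("scene",250,260),c("scene",350,312)]),np.hstack([c("top",328,200),c("top",252,188)])])
cv2.imwrite("pics/crop2.png",a)
# ear plates: find nuts etc. depth map near ears
for n in("top",):
    P=cloud(n,Z[n]["D"])
    for x0,y0 in((336,206),(258,190)):
        print(np.round(P[y0:y0+20,x0:x0+20,2]).astype(int))
```

```text
[[  37   40   38   39   38   39   42   45   51   56   74   92   90  101
    99  102  101  103   99  103]
 [  40   36   37   42   36   33   45   40   35   42   67   73   80   77
    91   89   86   90   97  102]
 [  36   40   43   42   37   39   30   34   40   36   56   62   63   88
    91   86   88   91   84   77]
 [  -5   -8   37   44   37   41   39   39   35   38   38   37   39   43
    68   81   75   84   64   65]
 [   0   -3    0    2    1   39   40   43   36   42   34   43   38   41
    37   35   37   45   48   53]
 [   5    4    1    6   -1   38   44   40   45   38   38   44   32   43
    44   39   43   45   38   40]
 [  -1   -2    1   -2    2   41   37   33   38   43   35   42   32   41
    43    8    9   35   35   39]
 [   2    0    1    2   -6   41   39   35   37   34   41   32   40   34
     4    6    0   -1    6    3]
 [   4    6   -3    2   13   40   42   44   51   50   48   44   35   43
     2    3   -6    2   -7   -1]
 [  -8   -7   -2    3   40   38   42   49   54   49   55   43   37   40
    -5    3    1    4    0   -4]
 [   6    3   -3   17   39   39   40   39   49   6
[... 2401 characters left out ...]
2   41   37   45   38   40   41    3
    -1    3    2   -4   -2    2]
 [   7   -6   -2   37   41   34   42   43   40   41   41   42   18    0
     0    3    3    3   -2    7]
 [   3    6   -3   35   38   39   39   42   40   34   36   43    2    0
    -6    2    2   -3    4    7]
 [   6   -1   -6   -3    1    3   41   35   36   40   35   38    2   -6
    -3    3    2   -5    2    1]
 [   2    4   -1    3   -4    3    3    3   -2    5    5   34    3    2
     0    2   -3    0    4    1]
 [  -3    1    0    4   -6    4    0    2    2   -5   -4    2   -3   -2
     0    5    3    0   -3   -3]
 [  -6   -9    0    3    0    0   -1    5    2    1   -7    4    2    3
     4   -2   -1   -1   -3    1]]
```

View pics/crop2.png

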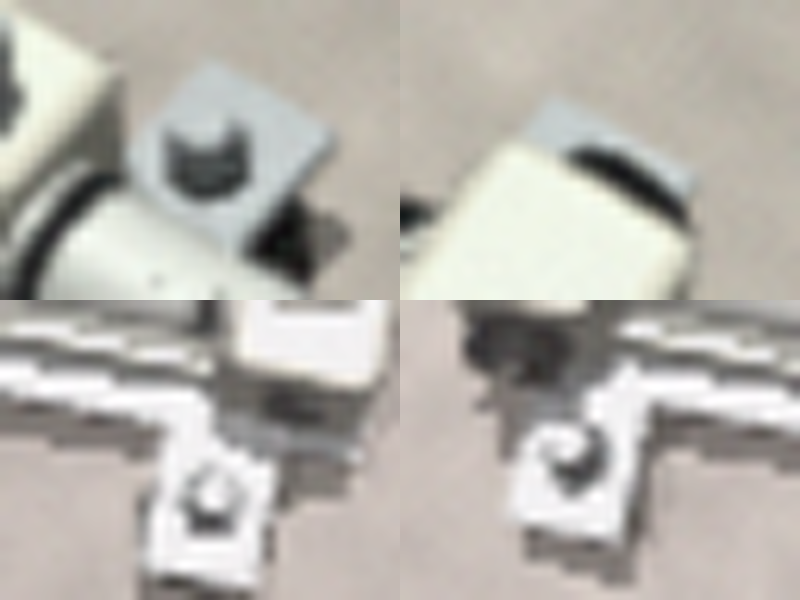

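Run:
```python
from h import *
Z={n:np.load(n+"0.npz") for n in("scene","top")}
I=Z["scene"]["I"]
def c(n,x,y,w=32,h=24):
    a=255*(Z[n]["I"][y:y+h,x:x+w,::-1]/255.)**.5
    return cv2.resize(np.clip(a,0,255).astype(np.uint8),(400,300),interpolation=cv2.INTER_NEAREST)
a=np.vstack([np.hstack([c("scene",254,262),c("scene",350,312)]),np.hstack([c("scene",186,342),c("scene",285,408)])])
cv2.imwrite("pics/crop3.png",a)
print(I[276:285,268:280].sum(-1)//3)
# ears in top: points 28<z<62 fit
P=cloud("top",Z["top"]["D"])
for nm,x0,y0,w,h in(("R",338,214,14,10),("L",260,198,14,10)):
    q=P[y0:y0+h,x0:x0+w];m=(q[...,2]>28)&(q[...,2]<70)
    vs,us=np.where(m);k=np.array([ray("top",u+x0,v+y0,37) for u,v in zip(us,vs)],np.float32)[:,:2]
    r=cv2.minAreaRect(k);print(nm,r,np.round(cv2.boxPoints(r),1).tolist())
```

```text
[[134 138 134 108  60  33  72 113 120 121 123 121]
 [137 133 118  71  30  19  42  73  81 110 122 122]
 [134 116  74  32  11  15  43  69  73  80 113 117]
 [129  91  44  11  18  21  38  65  72  80 112 119]
 [132  86  42  21  18  17  28  67  81 110 118 117]
 [140 130 103  69  48  26  25  76 112 120 119 119]
 [147 144 139 130 102  62  51 107 123 121 118 116]
 [145 151 148 144 136 122  96 114 120 120 119 118]
 [156 155 148 149 146 141 132 124 117 121 118 120]]Traceback (most recent call last):
  File "<stdin>", line 15, in <module>
cv2.error: OpenCV(4.12.0) /io/opencv/modules/imgproc/src/convhull.cpp:143: error: (-215:Assertion failed) total >= 0 && (depth == CV_32F || depth == CV_32S) in function 'convexHull'
```

View pics/crop3.png

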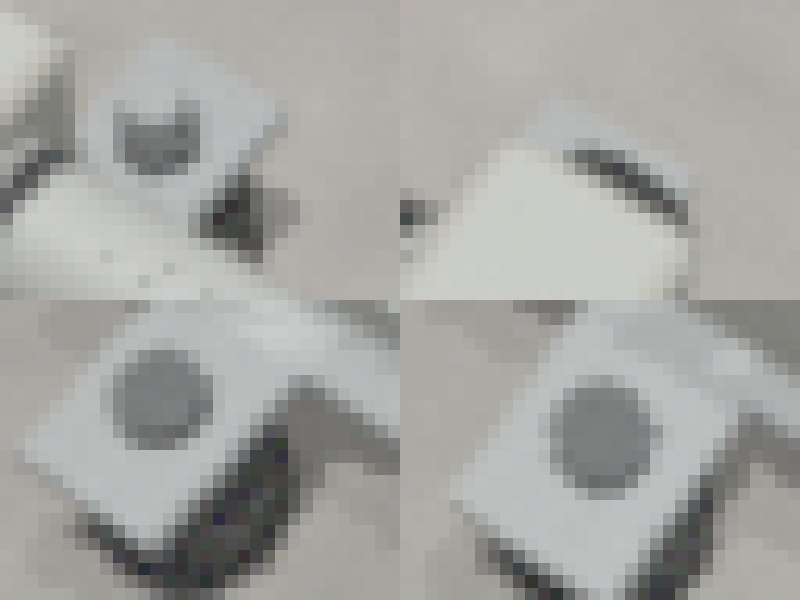

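The right front foot is black like the booted back feet, while the left one (+y) shows no boot, so the left foot is the bare one. Now the mixer pose and a wedge refinement.

```bash
cat > mix.py <<'E'
from h import *
Z=np.load("top0.npz");D=Z["D"];P=cloud("top",D)
def rect(nm,n,x0,y0,w,h,P):
    q=P[y0:y0+h,x0:x0+w];m=(q[...,2]>28)&(q[...,2]<75)
    vs,us=np.where(m);k=np.float32([ray(n,float(u+x0),float(v+y0),37.) [:2] for u,v in zip(us,vs)])
    r=cv2.minAreaRect(k.reshape(-1,1,2));print(nm,len(k),r,np.round(cv2.boxPoints(r),1).tolist())
for nm,x0,y0,w,h in(("R",337,214,15,10),("L",259,198,14,10),("bR",356,135,16,10),("bL",273,120,16,10)):
    rect(nm,"top",x0,y0,w,h,P)
# whole mixer above 25mm, hull of cheeks & base
S=np.load("scene0.npz");
for nm,Q in(("top",P),("scene",cloud("scene",S["D"]))):
    m=(Q[...,2]>50)&(Q[...,2]<140)&(Q[...,0]>480)&(Q[...,0]<830)&(abs(Q[...,1])<230)
    k,l,s,c=cv2.connectedComponentsWithStats(m.astype(np.uint8));j=1+s[1:,4].argmax();q=Q[l==j]
    q=q[(q[:,2]>75)&(q[:,2]<112)];r=cv2.minAreaRect(np.float32(q[:,None,:2]));print(nm,r)
    q=Q[(Q[...,2]>25)&(Q[...,2]<150)&(Q[...,0]>480)&(Q[...,0]<830)&(abs(Q[...,1])<210)]
E
python3 mix.py
python3 - <<'E'
from h import *
print(sense()["t"])
# roller direction: wedge corners from both views
for n in("scene","top"):
    print(n,[np.round(pix(n,p)) for p in([600,130,37],[560,-130,37])])
E
```

```text
R 81 ((584.697021484375, -70.72372436523438), (26.264392852783203, 32.334163665771484), 0.06183793768286705) [[571.5, -54.599998474121094], [571.5999755859375, -86.9000015258789], [597.7999877929688, -86.9000015258789], [597.7999877929688, -54.5]]
L 82 ((637.1937255859375, 183.43992614746094), (29.32564353942871, 30.76190757751465), 77.4332275390625) [[619.0, 172.5], [649.0, 165.8000030517578], [655.4000244140625, 194.39999389648438], [625.4000244140625, 201.10000610351562]]
bR 29 ((837.3853149414062, -121.89812469482422), (10.246949195861816, 23.148767471313477), 0.27978813648223877) [[832.2000122070312, -110.30000305175781], [832.2999877929688, -133.5], [842.5999755859375, -133.39999389648438], [842.5, -110.30000305175781]]
bL 32 ((887.6224365234375, 134.7731475830078), (10.343411445617676, 26.66607666015625), 0.2720491886138916) [[882.4000244140625, 148.10000610351562], [882.5, 121.4000015258789], [892.9000244140625, 121.5], [892.7000122070312, 148.10000610351562]]
top ((725.12890625, 33.48161315917969), (333.39398193359375, 193.61004638671875), 80.44276428222656)
scene ((725.7833251953125, 33.292205810546875), (338.3663330078125, 189.25006103515625), 82.04202270507812)
0.1
scene [array([347., 306.]), array([250., 255.])]
top [array([282., 213.]), array([362., 226.])]
```

Run:
```python
from h import *
I=np.load("top0.npz")["I"];g=cv2.cvtColor(I,cv2.COLOR_RGB2GRAY)
print(g[195:213,254:284]);
print(g[206:225,332:356])
# base front edge between ears: subpixel crossing from below
pts=[]
for u in range(278,334):
    vc=204+(u-275)*0.165; col=g[:,u].astype(float)
    v=int(vc)+12
    pts.append((u,[int(x) for x in col[int(vc)-8:int(vc)+6]]))
for p in pts[::8]:print(p)
```

```text
[[128 128 129 129 117  83  81  80  82  75  74  75 101 151 160 160 160 160
  158 158 160 160 161 159 161 162 161 161 151 102]
 [127 126 127 121  87  87  80  81  84  92  92  91 115 160 161 161 160 147
   95 116 133 139 156 157 159 158 158 161 160 161]
 [126 127 128 127 128 120  80  83  91 101 101  93 114 157 158 162 156 127
   67  68  63  63  71  94 117 135 139 158 157 158]
 [127 127 129 131 129 119  84  85 116 158 159 159 129  87 136 162 156 126
   69  68  71  82  80  81  82  76  66  72  93 118]
 [129 132 131 132 132 122  82 111 157 141 145 159 148  85 105 160 149  83
   68  75  81  88  80  80  80  81  82  81  83  80]
 [131 130 132 134 131 123  91 124 154 126 130 149  99  60  99 154 150  85
   85 120 132 123  89  87  85  88  89  88  84  82]
 [131 133 134 132 130 131 133 150 162 150  79  56  55  57 105 160 146  81
  114 118 127 128 128 127 125 125 127 121  89  87]
 [130 131 131 132 132 130 136 157 161 153 112  73  60  94 135 156 125  80
  113 117 125 126 127 126 124 126 127 129 129 130]
 [131 131 131 132 132 132 140 161 161 161 151 100 115 161 160 152 103  75
  112 114 122 124 124 125 
[... 2893 characters left out ...]
 124  82  84  82  80  65  56  63  78  75 106 119
  129 129 130 130 130 129]
 [123 123 121 122 124 126 120  88  89  90  87  86  85  82  81  95 129 128
  129 130 132 130 130 129]]
(278, [159, 117, 82, 80, 85, 125, 124, 127, 128, 129, 128, 128, 131, 132])
(286, [161, 157, 68, 81, 86, 127, 129, 132, 133, 131, 131, 131, 129, 128])
(294, [159, 137, 69, 81, 86, 126, 127, 128, 129, 132, 134, 133, 132, 131])
(302, [161, 157, 94, 81, 82, 87, 127, 128, 126, 129, 130, 131, 130, 130])
(310, [160, 159, 140, 66, 80, 85, 116, 122, 123, 121, 121, 122, 125, 124])
(318, [160, 157, 117, 75, 79, 86, 126, 126, 126, 127, 125, 124, 123, 122])
(326, [162, 160, 156, 73, 81, 79, 85, 123, 123, 125, 124, 126, 127, 126])
```

```bash
cat > pose.py <<'E'
from h import *
I=np.load("top0.npz")["I"];g=cv2.cvtColor(I,cv2.COLOR_RGB2GRAY).astype(float)
def cross(a,th):  # first falling crossing index
    for i in range(len(a)-1):
        if a[i]>=th>a[i+1]: return i+(a[i]-th)/(a[i]-a[i+1])
pts=[]
for u in range(278,332):
    v0=int(204+(u-275)*0.165)-9; c=cross(g[v0:,u],115)
    pts.append(ray("top",u,v0+c,34.)[:2])
pts=np.float32(pts);vx,vy,x0,y0=cv2.fitLine(pts,cv2.DIST_HUBER,0,.01,.01).ravel()
ey=np.array([vx,vy])*np.sign(vy);ex=np.array([ey[1],-ey[0]]);print("yaw",np.arctan2(ex[1],ex[0]),"resid",np.std((pts-[x0,y0])@ex))
f0=np.array([x0,y0])@ex
def ear(rows,cs,cols,rs):
    lat=[];front=[]
    for r in rows:
        rr=cs+cross(g[r,cs:],112);ll=cs-cross(g[r,cs::-1],147)
        lat.append([ray("top",c,r,39.)[:2]@ey for c in(ll,rr)])
    for c in cols: front.append(ray("top",c,rs+cross(g[rs:,c],110),34.)[:2]@ex)
    return np.array(lat),np.array(front)
F=[]
for nm,a in(("L",((201,202,203,204),268-4,range(262,268),203)),("R",((217,218,219,220),344,range(341,348),219))):
    if nm=="L": a=((203,204,205),265,range(263,268),204)
    else: a=((219,220,221),344,range(341,348),220)
    lat,fr=ear(*a);print(nm,np.round(lat,1).tolist(),"front-f0",np.round(fr-f0,1))
    F.append((lat.mean(),fr.mean()))
print("lat sep",F[0][0]-F[1][0])
mid=(F[0][0]+F[1][0])/2; fx=np.median([f0+100-118,F[0][1]+20,F[1][1]+20]);print("fx cands",f0-18,F[0][1]+20,F[1][1]+20)
for s in(1,-1):print("foot",s,fx*ex+(mid+s*130)*ey)
print("mixer",(fx+118)*ex+mid*ey)
# wedge: mask contour corners
for n in("top","scene"):
    J=np.load(n+"0.npz")["I"];h=cv2.cvtColor(J,cv2.COLOR_RGB2HSV);m=cv2.inRange(h,(8,60,90),(22,200,255))
    k,l,s,c=cv2.connectedComponentsWithStats(m);
    for j in range(1,k):
        if s[j,4]<300:continue
        cn=max(cv2.findContours((l==j).astype(np.uint8),0,1)[0],key=cv2.contourArea);r=cv2.minAreaRect(cn.astype(np.float32));print(n,r)
E
python3 pose.py
```

```text
yaw -0.19426367 resid 0.36275345
L [[318.9, 288.7], [318.6, 288.8], [314.2, 288.5]] front-f0 [-38.1 -39.  -39.3 -38.6 -38.1]
R [[56.4, 28.2], [56.3, 27.8], [49.6, -366.3]] front-f0 [-38.1 -37.8 -37.6 -38.2 -38.5 -38.6 -38.2]
lat sep 327.5942672201681
fx cands 595.25433 594.6558294380499 595.1308739023906
foot 1 [635.89232141 149.19059309]
foot -1 [ 585.70085639 -105.91882911]
mixer [726.57701898  -1.14332136]
top ((209.90504455566406, 263.3389587402344), (11.396636009216309, 46.17655563354492), 64.23066711425781)
top ((435.2189636230469, 266.722412109375), (11.215907096862793, 46.15550994873047), 86.633544921875)
scene ((192.12448120117188, 196.533203125), (55.655128479003906, 11.015077590942383), 14.931418418884277)
scene ((464.5, 291.0), (16.0, 65.0), 90.0)
```

```bash
cat > wedge.py <<'E'
from h import *
def find(n,I,c0,d0,win=130,off=0.,flip=None,box=None):
    h=cv2.cvtColor(I,cv2.COLOR_RGB2HSV);m=cv2.inRange(h,(8,60,110),(22,200,255))
    c=np.array(c0,float);d=np.array(d0,float)/np.hypot(*d0)
    vs,us=np.where(m);i=camera_info(n);P=np.array(i["pose"])
    dr=np.stack([(us-i["cx"])/i["fx"],-(vs-i["cy"])/i["fy"],-np.ones(len(us))],-1)@P[:3,:3].T;o=P[:3,3]
    for _ in range(6):
        # plane: z = off+10-(16/150)*((p-c).d)
        k=16/150;nrm=np.array([k*d[0],k*d[1],1.]);b=off+10+k*(c@d)
        t=(b-o@nrm)/(dr@nrm);q=(o+dr*t[:,None])[:,:2]
        q=q[np.hypot(*(q-c).T)<win] if _<2 else q[(abs((q-c)@d)<82)&(abs((q-c)@np.array([-d[1],d[0]]))<28)]
        r=cv2.minAreaRect(np.float32(q[:,None]));B=cv2.boxPoints(r);e=[B[1]-B[0],B[2]-B[1]];L=max(e,key=lambda v:np.hypot(*v));L=L/np.hypot(*L)
        w,V=np.linalg.eigh(np.cov(q.T));pd=V[:,1]*np.sign(V[:,1]@d)
        L=L*np.sign(L@d);c=np.array(r[0]);d=pd.astype(float)
    return c,d,L,r[1]
if __name__=="__main__":
    for n in("top","scene"):
        c,d,L,s=find(n,np.load(n+"0.npz")["I"],(437,363),(-.41,.91));print(n,c,"pca",np.arctan2(d[1],d[0]),"rect",np.arctan2(L[1],L[0]),s, "tip",c+75*d)
E
python3 wedge.py
```

```text
top [437.25775146 364.3190918 ] pca 2.009782161134446 rect 2.0279735713830553 (36.85813903808594, 151.7266387939453) tip [405.38112561 432.20782963]
scene [438.95343018 364.42443848] pca 2.0233970354090296 rect 2.0137180721501 (40.46598815917969, 151.41598510742188) tip [406.1554906  431.87290147]
```

Emit:
drive_tool --pt "0 0 0 0.149 0 0 -1" --pt "0 0 0 0.149 0 0 -1" --pt "0 0 0 0.149 0 0 -1" --pt "0 0 0 0.149 0 0 -1" --pt "0 0 0 0.149 0 0 -1" --pt "0 0 0 0.149 0 0 -1"

```text
t: 0.7
position: [141.0, 608.6, 213.5]
tool_rot: [0.378, 0.598, -0.378, 0.598]
contact_force: [0.1, -1.2, 0.3]
finger_gap: 91.3
```

Emit:
drive_tool --pt "0 1.8 4.45 0 0 0 -1" --pt "0 1.8 4.45 0 0 0 -1" --pt "0 1.8 4.45 0 0 0 -1" --pt "0 1.8 4.45 0 0 0 -1" --pt "0 1.8 4.45 0 0 0 -1" --pt "0 1.8 4.45 0 0 0 -1" --pt "0 1.8 4.45 0 0 0 -1" --pt "0 1.8 4.45 0 0 0 -1" --pt "0 1.8 4.45 0 0 0 -1" --pt "0 0 0 0 0 0 -1"

```text
t: 1.7
position: [464.7, 314.8, 213.7]
tool_rot: [0.377, 0.597, -0.378, 0.598]
contact_force: [-1.2, 0.1, 0.1]
finger_gap: 91.2
```

```bash
cat > st.py <<'E'
from h import *
import sys
s=sense();M=R.from_quat(s["tool_rot"]).as_matrix();th=np.arctan2(M[1,1],M[0,1])
print("t",s["t"],"pos",np.round(s["position"],1),"theta",round(th,4),"xaxis",np.round(M[:,0],4),"F",np.round(s["contact_force"],1),"gap",round(s["finger_gap"],1),"j6",round(s["joints"][5],2))
if len(sys.argv)>2:
    d=np.array([float(a) for a in sys.argv[1:4]])-s["position"];print("shift cm tool",np.round(M.T@d/10,2))
if len(sys.argv)>4: print("turn wx",th-float(sys.argv[4]))
E
python3 st.py 460 317.4 60 .447
```

```text
t 1.7 pos [464.7 314.8 213.7] theta 0.4445 xaxis [ 1.1e-03 -8.0e-04 -1.0e+00] F [-1.2  0.1  0.1] gap 91.2 j6 0.05
shift cm tool [15.37 -0.32 -0.46]
turn wx -0.002522912567639146
```

Emit:
drive_tool --pt "3.5 -0.32 -0.46 0 0 0 -1" --pt "4 0 0 0 0 0 -1" --pt "4 0 0 0 0 0 -1" --pt "4 0 0 0 0 0 -1" --pt "2.5 0 0 0 0 0 -1" --pt "0 0 0 0 0 0 -1" --pt "0 0 0 0 0 0 -1"

```text
t: 2.4
position: [455.9, 321.4, 34.3]
tool_rot: [0.376, 0.599, -0.376, 0.599]
contact_force: [0.3, 0.6, -0.3]
finger_gap: 91.3
```

```bash
python3 st.py 460 317.4 4.5 .447
```

```text
t 2.4 pos [455.9 321.4  34.3] theta 0.4492 xaxis [-6.e-04 -3.e-04 -1.e+00] F [ 0.3  0.6 -0.3] gap 91.3 j6 0.06
shift cm tool [2.98 0.2  0.53]
turn wx 0.0022358653538219198
```

Emit:
drive_tool --pt "0.5 0.2 0.53 0 0 0 -1" --pt "1 0 0 0 0 0 -1" --pt "1 0 0 0 0 0 -1" --pt "0.4 0 0 0 0 0 -1" --pt "0 0 0 0 0 0 -1" --pt "0 0 0 0 0 0 -1"

```text
t: 3.0
position: [460.1, 317.3, 4.9]
tool_rot: [0.376, 0.599, -0.376, 0.599]
contact_force: [-0.1, -0.7, -0.5]
finger_gap: 91.1
```

```bash
python3 st.py 460 317.4 4.5 .447
```

```text
t 3.0 pos [460.1 317.3   4.9] theta 0.4491 xaxis [-2.e-04 -1.e-04 -1.e+00] F [-0.1 -0.7 -0.5] gap 91.1 j6 0.05
shift cm tool [ 0.04 -0.   -0.02]
turn wx 0.002074382008679987
```

Good. Closing.

Emit:
drive_tool --pt "0 0 0 0 0 0 1" --pt "0 0 0 0 0 0 1" --pt "0 0 0 0 0 0 1" --pt "0 0 0 0 0 0 1" --pt "0 0 0 0 0 0 1" --pt "0 0 0 0 0 0 1" --pt "0 0 0 0 0 0 1" --pt "0 0 0 0 0 0 1"

```text
t: 3.8
position: [460.2, 317.2, 4.9]
tool_rot: [0.376, 0.599, -0.376, 0.599]
contact_force: [0.4, 0.7, 1.1]
finger_gap: 35.5
```

```bash
python3 st.py 460 317.4 4.5 .447
python3 - <<'E'
from h import *
from wedge import find
for n in("top","scene"):
    I,_=camera(n);c,d,L,s=find(n,I,(437,363),(-.41,.91));print(n,c,np.arctan2(d[1],d[0]),np.arctan2(L[1],L[0]),s)
E
```

```text
t 3.8 pos [460.2 317.2   4.9] theta 0.449 xaxis [ 0.  0. -1.] F [0.4 0.7 1.1] gap 35.5 j6 0.05
shift cm tool [ 0.04 -0.01 -0.02]
turn wx 0.001988565236650197
top [0. 0.] nan nan (0.0, 0.0)
scene [416.41027832 416.82598877] -2.9952096462251 -2.7540092600328006 (39.16371536254883, 31.131927490234375)wedge.py:12: RuntimeWarning: invalid value encountered in divide
  r=cv2.minAreaRect(np.float32(q[:,None]));B=cv2.boxPoints(r);e=[B[1]-B[0],B[2]-B[1]];L=max(e,key=lambda v:np.hypot(*v));L=L/np.hypot(*L)
  avg = a.mean(axis, **keepdims_kw)
  ret = um.true_divide(
wedge.py:13: RuntimeWarning: Degrees of freedom <= 0 for slice
  w,V=np.linalg.eigh(np.cov(q.T));pd=V[:,1]*np.sign(V[:,1]@d)
  c *= np.true_divide(1, fact)
  c *= np.true_divide(1, fact)
```

Emit:
drive_tool --pt "-2 0 0 0 0 0 1" --pt "-3 0 0 0 0 0 1" --pt "-2 0 0 0 0 0 1" --pt "0 0 0 0.148 0 0 1" --pt "0 0 0 0.148 0 0 1" --pt "0 0 0 0.148 0 0 1" --pt "0 0 0 0.148 0 0 1" --pt "0 0 0 0.148 0 0 1" --pt "0 0 0 0.148 0 0 1" --pt "0 0 0 0.148 0 0 1"

```text
t: 4.9
position: [460.1, 317.2, 74.9]
tool_rot: [-0.624, -0.332, 0.624, -0.332]
contact_force: [-0.4, -0.6, 0.3]
finger_gap: 36.0
```

Emit:
drive_tool --pt "0 0 0 0.148 0 0 1" --pt "0 0 0 0.148 0 0 1" --pt "0 0 0 0.148 0 0 1" --pt "0 0 0 0.148 0 0 1" --pt "0 0 0 0.148 0 0 1" --pt "0 0 0 0.148 0 0 1" --pt "0 0 0 0.148 0 0 1" --pt "0 0 0 0.142 0 0 1" --pt "0 0 0 0 0 0 1" --pt "0 0 0 0 0 0 1"

```text
t: 5.9
position: [460.1, 317.2, 74.9]
tool_rot: [-0.704, 0.067, 0.704, 0.067]
contact_force: [0.1, 0.2, -0.5]
finger_gap: 35.5
```

```bash
python3 st.py 465.6 217.2 4.9 -1.765
```

```text
t 5.9 pos [460.1 317.2  74.9] theta -1.7604 xaxis [-1.e-04 -1.e-04 -1.e+00] F [ 0.1  0.2 -0.5] gap 35.5 j6 2.26
shift cm tool [ 7.    9.72 -2.42]
turn wx 0.004551469747315906
```

Emit:
drive_tool --pt "0 3.24 -0.8 0 0 0 1" --pt "0 3.24 -0.81 0.005 0 0 1" --pt "0 3.24 -0.81 0 0 0 1" --pt "2 0 0 0 0 0 1" --pt "2 0 0 0 0 0 1" --pt "1 0 0 0 0 0 1" --pt "0 0 0 0 0 0 1" --pt "0 0 0 0 0 0 1"

```text
t: 6.7
position: [465.1, 217.4, 25.2]
tool_rot: [-0.704, 0.07, 0.704, 0.07]
contact_force: [0.2, 0.8, -0.8]
finger_gap: 35.9
```

```bash
python3 st.py 465.6 217.2 4.9 -1.765
python3 - <<'E'
from h import *
for n in("scene","top"):
    I,D=camera(n);np.savez(n+"1.npz",I=I,D=D)
    if n=="scene":a=cv2.resize(np.ascontiguousarray(I[200:380,280:480,::-1]),None,fx=2,fy=2.0,interpolation=cv2.INTER_CUBIC)
    else: b=cv2.resize(np.ascontiguousarray(I[150:330,200:400,::-1]),None,fx=2,fy=2.0,interpolation=cv2.INTER_CUBIC)
cv2.imwrite("pics/p5.png",np.hstack([a,b]))
E
```

```text
t 6.7 pos [465.1 217.4  25.2] theta -1.7683 xaxis [-0. -0. -1.] F [ 0.2  0.8 -0.8] gap 35.9 j6 2.09
shift cm tool [ 2.03  0.01 -0.06]
turn wx -0.003343908291822739
```

View pics/p5.png

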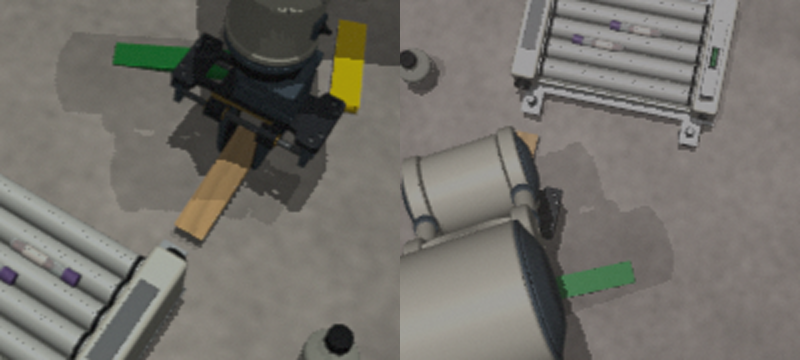

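Run:
```python
from h import *
F=np.array([642.3,182.5]);a=-.194;ex=np.array([np.cos(a),np.sin(a)]);ey=np.array([-ex[1],ex[0]])
for s in(15,-15):
    p=F-20*ex+s*ey;print("ear corner pred",s,pix("scene",[*p,39.]),pix("top",[*p,39.]))
for nm,u,v in(("seen A",362.4,319.6),("seen B",374,326.4)):
    q=ray("scene",u,v,39.)[:2]-F;print(nm,q@ex,q@ey)
I=np.load("scene1.npz")["I"];h=cv2.cvtColor(I,cv2.COLOR_RGB2HSV);m=cv2.inRange(h,(8,60,110),(22,200,255))
k,l,s,c=cv2.connectedComponentsWithStats(m)
for j in range(1,k):
    if s[j,4]<150:continue
    x,y=c[j];print(s[j],c[j])
    if not 360<x<420: continue
    vs,us=np.where(l==j);T=F-53*ex
    # wedge plane: z=20.3+2+16/150*dist behind tip
    q=[]
    for u,v in zip(us,vs):
        z=25.
        for _ in range(6): p=ray("scene",float(u),float(v),z); z=22.3+16/150*((T-p[:2])@ex)
        q.append([(p[:2]-F)@ex,(p[:2]-F)@ey])
    q=np.array(q);print("tip",q[:,0].max())
    xs=range(-125,-55,10)
    for x in xs:
        w=q[abs(q[:,0]-x)<4];print(x,np.round([w[:,1].min(),w[:,1].max(),(w[:,1].min()+w[:,1].max())/2],1))
```

```text
ear corner pred 15 (np.float64(373.530674423792), np.float64(325.74039421338955)) (np.float64(260.14502208133837), np.float64(204.96727679429603))
ear corner pred -15 (np.float64(361.5925955717596), np.float64(318.91787112425163)) (np.float64(269.18603684653925), np.float64(206.7725820404218))
seen A -19.52843849389165 -12.676297999037413
seen B -19.17079642762985 16.644403393272356
[164 186  57  22 582] [192.25601375 196.49828179]
[367 280  36  40 659] [384.50227618 298.80728376]Traceback (most recent call last):
  File "<stdin>", line 18, in <module>
  File "h.py", line 5, in ray
    i=camera_info(name);P=np.array(i["pose"])
ValueError: time passes only in moves, steps and waits
```

```bash
sed -i 's/^def ray/import functools\ncamera_info=functools.lru_cache(camera_info)\ndef ray/' h.py
python3 - <<'E'
from h import *
F=np.array([642.3,182.5]);a=-.194;ex=np.array([np.cos(a),np.sin(a)]);ey=np.array([-ex[1],ex[0]])
I=np.load("scene1.npz")["I"];h=cv2.cvtColor(I,cv2.COLOR_RGB2HSV);m=cv2.inRange(h,(8,60,110),(22,200,255))
k,l,s,c=cv2.connectedComponentsWithStats(m)
j=[j for j in range(1,k) if s[j,4]>150 and 360<c[j][0]<420][0]
vs,us=np.where(l==j);T=F-53*ex;q=[]
for u,v in zip(us,vs):
    z=25.
    for _ in range(5): p=ray("scene",float(u),float(v),z); z=22.3+16/150*((T-p[:2])@ex)
    q.append([(p[:2]-F)@ex,(p[:2]-F)@ey])
q=np.array(q);print("tip",q[:,0].max())
for x in range(-125,-55,10):
    w=q[abs(q[:,0]-x)<4];print(x,np.round([w[:,1].min(),w[:,1].max(),(w[:,1].min()+w[:,1].max())/2],1))
s=sense();print("grasp", (s["position"][:2]-F)@ex,(s["position"][:2]-F)@ey)
E
```

```text
tip -50.9438937074397
-125 [-18.8  17.   -0.9]
-115 [-19.4  16.1  -1.7]
-105 [-19.5  17.2  -1.1]
-95 [-19.5  17.1  -1.2]
-85 [-19.5  16.9  -1.3]
-75 [-19.5  16.8  -1.4]
-65 [-19.6  17.2  -1.2]
grasp -180.32241142039683 0.2409127061040127
```

Emit:
drive_tool --pt "1 -0.1 -0.06 0 0 0 1" --pt "0.7 0 0 0 0 0 1" --pt "0.3 0 0 0 0 0 1" --pt "0 0 0 0 0 0 1" --pt "0 0 0 0 0 0 1" --pt "0 0 0 0 0 0 1"

```text
t: 7.4
position: [465.7, 218.0, 4.7]
tool_rot: [-0.704, 0.07, 0.704, 0.07]
contact_force: [0.3, -1.3, -0.3]
finger_gap: 35.5
```

```bash
python3 st.py
```

```text
t 7.4 pos [465.7 218.    4.7] theta -1.77 xaxis [-3.e-04 -1.e-04 -1.e+00] F [ 0.3 -1.3 -0.3] gap 35.5 j6 2.09
```

Emit:
drive_tool --pt "0 0 -0.5 0 0 0 1" --pt "0 0 -0.5 0 0 0 1" --pt "0 0 -0.5 0 0 0 1" --pt "0 0 -0.5 0 0 0 1" --pt "0 0 -0.5 0 0 0 1" --pt "0 0 -0.5 0 0 0 1" --pt "0 0 -0.5 0 0 0 1" --pt "0 0 -0.5 0 0 0 1" --pt "0 0 -0.5 0 0 0 1" --pt "0 0 0 0 0 0 1"

```text
t: 8.4
position: [510.7, 209.0, 4.9]
tool_rot: [0.704, -0.07, -0.703, -0.07]
contact_force: [-0.4, -0.8, -1.1]
finger_gap: 35.7
```

Emit:
drive_tool --pt "0 0 -0.2 0 0 0 1" --pt "0 0 -0.2 0 0 0 1" --pt "0 0 -0.2 0 0 0 1" --pt "0 0 -0.2 0 0 0 1" --pt "0 0 0 0 0 0 1"

```text
t: 8.9
position: [518.0, 207.5, 4.9]
tool_rot: [0.704, -0.07, -0.704, -0.07]
contact_force: [0.2, 0.9, 0.0]
finger_gap: 35.9
```

Emit:
drive_tool --pt "0 0 -0.2 0 0 0 1" --pt "0 0 -0.2 0 0 0 1" --pt "0 0 -0.2 0 0 0 1" --pt "0 0 0 0 0 0 1"

```text
t: 9.3
position: [523.9, 206.3, 4.9]
tool_rot: [0.704, -0.07, -0.704, -0.07]
contact_force: [-0.1, 0.5, -1.4]
finger_gap: 35.7
```

Emit:
drive_tool --pt "0 0 -0.15 0 0 0 1" --pt "0 0 -0.15 0 0 0 1" --pt "0 0 -0.15 0 0 0 1" --pt "0 0 0 0 0 0 1"

```text
t: 9.7
position: [528.3, 205.5, 4.9]
tool_rot: [0.704, -0.07, -0.704, -0.07]
contact_force: [0.8, -0.3, -0.9]
finger_gap: 35.7
```

Emit:
drive_tool --pt "0 0 -0.15 0 0 0 1" --pt "0 0 -0.15 0 0 0 1" --pt "0 0 0 0 0 0 1"

```text
t: 10.0
position: [531.2, 204.8, 4.9]
tool_rot: [0.704, -0.07, -0.704, -0.07]
contact_force: [2.0, -0.2, -0.5]
finger_gap: 35.8
```

Emit:
drive_tool --pt "0 0 -0.15 0 0 0 1" --pt "0 0 -0.15 0 0 0 1" --pt "0 0 0 0 0 0 1"

```text
t: 10.3
position: [534.2, 204.2, 4.9]
tool_rot: [0.704, -0.07, -0.704, -0.07]
contact_force: [-0.0, -0.1, -0.1]
finger_gap: 36.1
```

Emit:
drive_tool --pt "0 0 -0.15 0 0 0 1" --pt "0 0 -0.15 0 0 0 1" --pt "0 0 0 0 0 0 1"

```text
t: 10.6
position: [537.1, 203.7, 4.9]
tool_rot: [0.704, -0.07, -0.704, -0.07]
contact_force: [-0.1, -0.1, -1.0]
finger_gap: 35.6
```

Emit:
drive_tool --pt "0 0 -0.15 0 0 0 1" --pt "0 0 -0.15 0 0 0 1" --pt "0 0 0 0 0 0 1"

```text
t: 10.9
position: [540.0, 203.1, 4.9]
tool_rot: [0.704, -0.07, -0.704, -0.07]
contact_force: [0.6, -0.2, -0.8]
finger_gap: 35.4
```

Emit:
drive_tool --pt "0 0 -0.15 0 0 0 1" --pt "0 0 -0.15 0 0 0 1" --pt "0 0 0 0 0 0 1"

```text
t: 11.2
position: [542.9, 202.5, 4.9]
tool_rot: [0.704, -0.07, -0.704, -0.07]
contact_force: [-0.1, -0.6, -0.7]
finger_gap: 36.2
```

Emit:
drive_tool --pt "0 0 -0.15 0 0 0 1" --pt "0 0 -0.15 0 0 0 1" --pt "0 0 0 0 0 0 1"

```text
t: 11.5
position: [545.9, 201.9, 4.9]
tool_rot: [0.704, -0.07, -0.704, -0.07]
contact_force: [-0.1, 0.8, -0.2]
finger_gap: 35.8
```

Emit:
drive_tool --pt "0 0 -0.15 0 0 0 1" --pt "0 0 -0.15 0 0 0 1" --pt "0 0 0 0 0 0 1"

```text
t: 11.8
position: [548.9, 201.3, 4.9]
tool_rot: [0.704, -0.07, -0.704, -0.07]
contact_force: [-0.6, -0.3, 0.3]
finger_gap: 35.4
```

Emit:
drive_tool --pt "0 0 -0.15 0 0 0 1" --pt "0 0 -0.15 0 0 0 1" --pt "0 0 0 0 0 0 1"

```text
t: 12.1
position: [551.8, 200.7, 4.9]
tool_rot: [0.704, -0.07, -0.704, -0.07]
contact_force: [0.1, 0.3, -0.2]
finger_gap: 35.6
```

Emit:
drive_tool --pt "0 0 -0.15 0 0 0 1" --pt "0 0 -0.15 0 0 0 1" --pt "0 0 0 0 0 0 1"

```text
t: 12.4
position: [554.7, 200.1, 5.0]
tool_rot: [0.704, -0.07, -0.704, -0.07]
contact_force: [-0.3, -0.4, -0.1]
finger_gap: 35.8
```

Emit:
drive_tool --pt "0 0 -0.15 0 0 0 1" --pt "0 0 -0.15 0 0 0 1" --pt "0 0 0 0 0 0 1"

```text
t: 12.7
position: [557.6, 199.5, 4.9]
tool_rot: [0.704, -0.07, -0.704, -0.07]
contact_force: [0.5, -0.1, -0.6]
finger_gap: 36.1
```

Emit:
drive_tool --pt "0 0 -0.15 0 0 0 1" --pt "0 0 -0.15 0 0 0 1" --pt "0 0 0 0 0 0 1"

```text
t: 13.0
position: [560.6, 198.9, 4.9]
tool_rot: [0.704, -0.07, -0.704, -0.07]
contact_force: [0.3, -0.1, 0.4]
finger_gap: 35.7
```

Emit:
drive_tool --pt "0 0 -0.15 0 0 0 1" --pt "0 0 -0.15 0 0 0 1" --pt "0 0 0 0 0 0 1"

```text
t: 13.3
position: [563.4, 198.3, 4.8]
tool_rot: [-0.704, 0.07, 0.704, 0.07]
contact_force: [0.0, 0.3, -2.0]
finger_gap: 35.9
```

Emit:
drive_tool --pt "0 0 -0.15 0 0 0 1" --pt "0 0 -0.15 0 0 0 1" --pt "0 0 0 0 0 0 1"

```text
t: 13.6
position: [566.1, 197.7, 4.8]
tool_rot: [-0.703, 0.07, 0.704, 0.07]
contact_force: [-0.3, 1.3, -3.3]
finger_gap: 35.8
```

Emit:
drive_tool --pt "0 0 -0.15 0 0 0 1" --pt "0 0 -0.15 0 0 0 1" --pt "0 0 0 0 0 0 1"

```text
t: 13.9
position: [568.8, 197.1, 4.7]
tool_rot: [-0.703, 0.07, 0.704, 0.07]
contact_force: [-3.9, 0.6, -4.7]
finger_gap: 35.7
```

```bash
python3 st.py
```

```text
t 13.9 pos [568.8 197.1   4.7] theta -1.77 xaxis [-9.e-04 -2.e-04 -1.e+00] F [-3.9  0.6 -4.7] gap 35.7 j6 2.0
```

Emit:
drive_tool --pt "0 0 0 0 0 0 -1" --pt "0 0 0 0 0 0 -1" --pt "0 0 0 0 0 0 -1" --pt "0 0 0 0 0 0 -1" --pt "-2 0 0 0 0 0 -1" --pt "-2 0 0 0 0 0 -1" --pt "0 0 2.6 0 0 0 1" --pt "0 0 2.6 0 0 0 1" --pt "0 0 0 0 0 0 1" --pt "0 0 0 0 0 0 1"

```text
t: 14.9
position: [518.4, 207.6, 45.2]
tool_rot: [0.704, -0.07, -0.703, -0.07]
contact_force: [-0.6, -0.3, 0.2]
finger_gap: 54.7
```

Emit:
drive_tool --pt "0 0 0 0 0 0 1" --pt "0 0 0 0 0 0 1" --pt "0 0 0 0 0 0 1" --pt "0 0 0 0 0 0 1" --pt "2 0 0 0 0 0 1" --pt "1.7 0 0 0 0 0 1" --pt "0 0 0 0 0 0 1" --pt "0 0 0 0 0 0 1" --pt "0 0 0 0 0 0 1"

```text
t: 15.8
position: [518.7, 207.6, 8.7]
tool_rot: [0.704, -0.07, -0.703, -0.07]
contact_force: [0.5, 1.3, -0.2]
finger_gap: 0.3
```

```bash
python3 st.py
cat > chk.py <<'E'
from h import *
import sys
F=np.array([642.3,182.5]);a=-.194;ex=np.array([np.cos(a),np.sin(a)]);ey=np.array([-ex[1],ex[0]])
def look(n,tip,I):
    # wedge-coloured pixels in front of foot, on wedge plane flat on bench; coords relative to foot
    h=cv2.cvtColor(I,cv2.COLOR_RGB2HSV);m=cv2.inRange(h,(8,60,80),(22,200,255));vs,us=np.where(m);T=F+tip*ex;q=[]
    for u,v in zip(us,vs):
        z=10.
        for _ in range(4):
            p=ray(n,float(u),float(v),z); z=np.clip(2+16/150*((T-p[:2])@ex),0,20)
        d=p[:2]-F
        if -150<d@ex<40 and abs(d@ey)<45:q.append([d@ex,d@ey])
    q=np.array(q)
    if len(q)<20:print(n,len(q));return
    print(n,len(q),"x range",np.round([q[:,0].min(),q[:,0].max()],1))
    for x in range(-110,0,15):
        w=q[abs(q[:,0]-x)<4]
        if len(w)>3:print(x,np.round([w[:,1].min(),w[:,1].max(),(w[:,1].min()+w[:,1].max())/2],1))
s=sense();d=s["position"][:2]-F;print("tcp rel foot",np.round([d@ex,d@ey],1))
for n in("scene","top"):
    I,D=camera(n);np.savez(n+"2.npz",I=I,D=D);look(n,54,I)
    if n=="scene":a_=cv2.resize(np.ascontiguousarray(I[200:380,280:480,::-1]),None,fx=2,fy=2.0,interpolation=cv2.INTER_CUBIC)
    else: b=cv2.resize(np.ascontiguousarray(I[150:330,200:400,::-1]),None,fx=2,fy=2.0,interpolation=cv2.INTER_CUBIC)
cv2.imwrite(sys.argv[1],np.hstack([a_,b]))
E
python3 chk.py pics/p6.png
```

```text
t 15.8 pos [518.7 207.6   8.7] theta -1.77 xaxis [ 9.e-04  3.e-04 -1.e+00] F [ 0.5  1.3 -0.2] gap 0.3 j6 2.04
tcp rel foot [-126.1    0.8]
scene 454 x range [-149.9  -22.4]
-95 [-18.8  17.9  -0.4]
-80 [-19.5  18.3  -0.6]
-65 [-19.6  18.   -0.8]
-50 [-19.6  19.1  -0.3]
-35 [-19.7  17.6  -1. ]
top 17
```

View pics/p6.png

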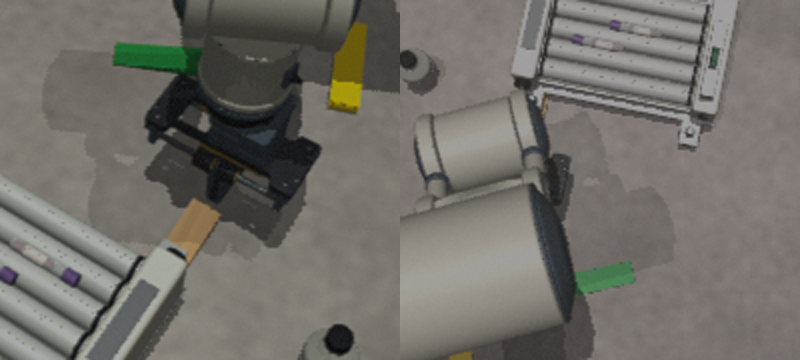

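Emit:
drive_tool --pt "0.5 0 0 0 0 0 1" --pt "0 0 -0.3 0 0 0 1" --pt "0 0 -0.3 0 0 0 1" --pt "0 0 -0.2 0 0 0 1" --pt "0 0 -0.1 0 0 0 1" --pt "0 0 -0.1 0 0 0 1" --pt "0 0 0 0 0 0 1"

```text
t: 16.6
position: [528.1, 205.5, 2.9]
tool_rot: [0.704, -0.07, -0.704, -0.07]
contact_force: [-0.0, -0.2, 0.3]
finger_gap: 0.9
```

Emit:
drive_tool --pt "0 0 -0.1 0 0 0 1" --pt "0 0 0 0 0 0 1"

```text
t: 16.8
position: [529.1, 205.3, 2.9]
tool_rot: [0.704, -0.07, -0.704, -0.07]
contact_force: [0.2, -0.5, -0.3]
finger_gap: 0.2
```

Emit:
drive_tool --pt "0 0 -0.1 0 0 0 1" --pt "0 0 0 0 0 0 1"

```text
t: 17.0
position: [530.1, 205.1, 2.9]
tool_rot: [0.704, -0.07, -0.704, -0.07]
contact_force: [0.2, -0.3, 0.2]
finger_gap: 0.8
```

Emit:
drive_tool --pt "0 0 -0.1 0 0 0 1" --pt "0 0 0 0 0 0 1"

```text
t: 17.2
position: [530.8, 204.9, 2.9]
tool_rot: [-0.703, 0.07, 0.704, 0.07]
contact_force: [-0.9, 0.6, 0.1]
finger_gap: 0.1
```

Emit:
drive_tool --pt "0 0 -0.1 0 0 0 1" --pt "0 0 0 0 0 0 1"

```text
t: 17.4
position: [531.1, 204.6, 2.9]
tool_rot: [-0.703, 0.07, 0.704, 0.07]
contact_force: [-4.3, 1.5, 3.5]
finger_gap: 0.5
```

Emit:
drive_tool --pt "0 0 -0.1 0 0 0 1" --pt "0 0 0 0 0 0 1"

```text
t: 17.6
position: [531.7, 204.4, 2.8]
tool_rot: [-0.703, 0.07, 0.704, 0.07]
contact_force: [-6.9, 1.2, 5.6]
finger_gap: 0.5
```

Emit:
drive_tool --pt "0 0 -0.1 0 0 0 1" --pt "0 0 0 0 0 0 1"

```text
t: 17.8
position: [532.3, 204.2, 2.8]
tool_rot: [-0.703, 0.071, 0.705, 0.07]
contact_force: [-9.1, 2.6, 5.8]
finger_gap: 0.4
```

Emit:
drive_tool --pt "-0.05 0 0 0 0 0 1" --pt "0 0 0 0 0 0 1"

```text
t: 18.0
position: [532.5, 204.1, 3.0]
tool_rot: [-0.703, 0.071, 0.705, 0.07]
contact_force: [-5.8, 0.2, -2.9]
finger_gap: 0.6
```

Emit:
drive_tool --pt "-0.05 0 0 0 0 0 1" --pt "0 0 0 0 0 0 1"

```text
t: 18.2
position: [532.4, 204.1, 3.4]
tool_rot: [-0.703, 0.071, 0.705, 0.07]
contact_force: [-5.3, 0.5, -4.2]
finger_gap: 0.2
```

Emit:
drive_tool --pt "0.05 0 -0.05 0 0 0 1" --pt "0 0 0 0 0 0 1"

```text
t: 18.4
position: [532.7, 204.0, 3.0]
tool_rot: [-0.703, 0.071, 0.705, 0.07]
contact_force: [-7.2, 1.4, -1.2]
finger_gap: 0.7
```

Emit:
drive_tool --pt "-0.01 0 -0.08 0 0 0 1" --pt "0 0 0 0 0 0 1"

```text
t: 18.6
position: [533.6, 203.8, 3.0]
tool_rot: [-0.703, 0.071, 0.705, 0.07]
contact_force: [-7.1, 1.3, -1.8]
finger_gap: 0.2
```

Emit:
drive_tool --pt "0 0 -0.08 0 0 0 1" --pt "0 0 0 0 0 0 1"

```text
t: 18.8
position: [534.0, 203.7, 3.0]
tool_rot: [-0.702, 0.071, 0.705, 0.07]
contact_force: [-8.1, 2.0, 0.2]
finger_gap: 0.3
```

Emit:
drive_tool --pt "0 0 -0.06 0 0 0 1" --pt "0 0 0 0 0 0 1"

```text
t: 19.0
position: [534.3, 203.6, 3.0]
tool_rot: [-0.702, 0.071, 0.705, 0.07]
contact_force: [-8.3, 2.4, 1.5]
finger_gap: 0.4
```

Emit:
drive_tool --pt "0 0 -0.07 0 0 0 1" --pt "0 0 0 0 0 0 1"

```text
t: 19.2
position: [534.8, 203.4, 3.0]
tool_rot: [-0.702, 0.071, 0.705, 0.07]
contact_force: [-10.8, 1.9, 2.0]
finger_gap: 0.6
```

Emit:
drive_tool --pt "-0.01 0 -0.05 0 0 0 1" --pt "0 0 0 0 0 0 1"

```text
t: 19.4
position: [535.2, 203.3, 3.0]
tool_rot: [-0.702, 0.071, 0.705, 0.07]
contact_force: [-10.4, 1.5, 0.3]
finger_gap: 0.5
```

Emit:
drive_tool --pt "0 0 0 0 0 0 1" --pt "0 0 0 0 0 0 1" --pt "0 0 0 0 0 0 1"

```text
t: 19.7
position: [535.2, 203.3, 3.0]
tool_rot: [-0.702, 0.071, 0.705, 0.07]
contact_force: [-10.5, 2.6, 0.8]
finger_gap: 0.4
```

Emit:
drive_tool --pt "0 0 0.3 0 0 0 1" --pt "0 0 0.4 0 0 0 1" --pt "0 0 0 0 0 0 1" --pt "0 0 0 0 0 0 1"

```text
t: 20.1
position: [531.1, 205.0, 3.8]
tool_rot: [0.704, -0.07, -0.703, -0.07]
contact_force: [0.4, 0.5, -0.1]
finger_gap: 0.3
```

Emit:
drive_tool --pt "0 0 -0.2 0 0 0 1" --pt "0 0 -0.1 0 0 0 1" --pt "0 0 -0.1 0 0 0 1" --pt "0 0 -0.1 0 0 0 1" --pt "0 0 0 0 0 0 1"

```text
t: 20.6
position: [535.3, 203.9, 3.5]
tool_rot: [-0.703, 0.07, 0.704, 0.07]
contact_force: [-3.7, 1.3, 1.8]
finger_gap: 0.3
```

Emit:
drive_tool --pt "0 0 -0.08 0 0 0 1" --pt "0 0 0 0 0 0 1"

```text
t: 20.8
position: [535.3, 203.9, 3.5]
tool_rot: [-0.703, 0.07, 0.704, 0.07]
contact_force: [-6.6, 4.1, 4.6]
finger_gap: 0.7
```

Emit:
drive_tool --pt "0 0 -0.06 0 0 0 1" --pt "0 0 0 0 0 0 1"

```text
t: 21.0
position: [535.3, 203.8, 3.5]
tool_rot: [-0.702, 0.07, 0.705, 0.07]
contact_force: [-10.0, 5.2, 7.1]
finger_gap: 0.6
```

Emit:
drive_tool --pt "0 0 0.5 0 0 0 1" --pt "0 0 2 0 0 0 1" --pt "0 0 2 0 0 0 1" --pt "-4 0 0 0 0 0 1" --pt "-5 0 0 0 0 0 1" --pt "-5 0 0 0 0 0 1" --pt "-5 0 0 0 0 0 1" --pt "0 -4.5 0 0 0 0 1" --pt "0 -4.5 0 0 0 0 1" --pt "0 -4.5 0 0 0 0 1"

```text
t: 22.0
position: [520.3, 346.3, 194.4]
tool_rot: [0.704, -0.07, -0.703, -0.071]
contact_force: [0.9, -0.1, 0.0]
finger_gap: 0.4
```

Emit:
drive_tool --pt "0 -4.5 1 0 0 0 1" --pt "0 -4.5 2 0 0 0 1" --pt "0 -4.5 2 0 0 0 1" --pt "0 -4.5 2 0 0 0 1" --pt "0 -4.5 2 0 0 0 1" --pt "0 -3 2 0 0 0 1" --pt "0 0 0 0 0 0 1" --pt "0 0 0 0 0 0 1"

```text
t: 22.8
position: [461.9, 617.0, 193.0]
tool_rot: [0.704, -0.07, -0.704, -0.07]
contact_force: [-0.3, -1.1, -1.1]
finger_gap: 0.6
```

```bash
python3 st.py; sed -i 's/tip",54/tip/; s/look(n,54,I)/look(n,60,I)/' chk.py; python3 chk.py pics/p7.png
python3 - <<'E'
import numpy as np,cv2
for n in("scene","top"):
    d=cv2.absdiff(np.load(n+"0.npz")["I"],np.load(n+"2.npz")["I"]).max(-1);k,l,s,c=cv2.connectedComponentsWithStats((d>40).astype(np.uint8))
    print(n,[r.tolist() for r in s[1:] if r[4]>25])
E
```

```text
t 22.8 pos [461.9 617.  193. ] theta -1.7687 xaxis [ 1.e-04 -5.e-04 -1.e+00] F [-0.3 -1.1 -1.1] gap 0.6 j6 2.62
tcp rel foot [-260.8  391.6]
scene 421 x range [-91.3 -22.9]
-80 [-20.   18.4  -0.8]
-65 [-19.4  18.1  -0.6]
-50 [-20.1  18.5  -0.8]
-35 [-19.5  17.7  -0.9]
top 275 x range [-92.6  16.8]
-95 [-14.2   8.8  -2.7]
-80 [-19.1  15.9  -1.6]
-65 [-18.5  15.8  -1.4]
-50 [-18.7  15.7  -1.5]
-35 [-18.9  16.3  -1.3]
-20 [-18.3  16.2  -1. ]
-5 [-18.5 -13.7 -16.1]
scene [[404, 0, 29, 12, 194], [432, 0, 54, 49, 666], [565, 0, 75, 115, 6537], [404, 12, 21, 8, 73], [426, 19, 16, 41, 180], [454, 18, 11, 8, 27], [353, 36, 9, 8, 34], [337, 40, 19, 26, 187], [415, 44, 74, 38, 1032], [366, 46, 32, 27, 213], [358, 50, 26, 34, 433], [413, 83, 27, 17, 244], [631, 99, 9, 33, 179], [458, 103, 78, 65, 1816], [580, 108, 27, 19, 277], [422, 116, 54, 25, 585], [339, 120, 8, 12, 53], [596, 123, 44, 47, 842], [408, 127, 14, 12, 99], [449, 148, 46, 33, 568], [365, 152, 20, 6, 72], [532, 166, 95, 98, 2274], [485, 182, 28, 18, 132], [535, 183, 27, 22, 307], [448, 189, 89, 98, 3173], [612, 209, 28, 79, 1090],
[... 233 characters left out ...]
77, 69, 2281], [135, 248, 106, 139, 4678], [191, 255, 32, 23, 201], [32, 271, 19, 19, 185], [43, 288, 25, 31, 282], [0, 320, 166, 139, 7335], [91, 335, 11, 13, 30], [8, 357, 26, 14, 195], [1, 368, 26, 42, 516], [305, 371, 16, 8, 60], [140, 374, 39, 46, 631], [319, 377, 22, 18, 140], [342, 378, 19, 19, 47], [302, 383, 28, 17, 191], [70, 385, 18, 23, 71], [208, 386, 43, 33, 679], [60, 397, 14, 14, 56], [341, 396, 28, 22, 220], [124, 405, 138, 75, 3026], [235, 407, 57, 48, 748], [71, 409, 20, 29, 69], [182, 415, 42, 30, 227], [114, 422, 10, 17, 72], [267, 433, 24, 43, 286], [70, 435, 44, 45, 260], [101, 441, 22, 23, 168], [261, 454, 25, 26, 187], [114, 466, 41, 14, 260], [312, 470, 14, 10, 52]]
```

View pics/p7.png

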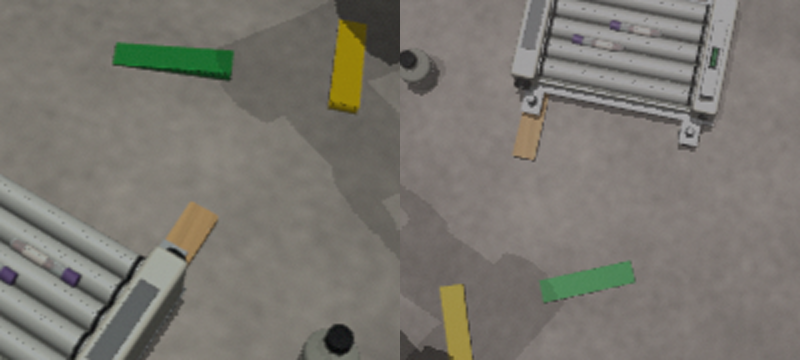

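```bash
python3 -c "
from bench import *
print(hand_in(), sense()['t'])"
```

```text
the job is handed in; nothing more can be done
the job is handed in; nothing more can be done
```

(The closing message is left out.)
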